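# Shut the damp box and lock its two quarter-turn cams

### The arm

A 6-joint arm with a two-finger parallel gripper is mounted at the origin on a cart in front of the work surface, level with it; the furniture and walls round the work are solid. World frame = base frame: x ahead of the robot, y to its left, z up, the work surface at z = 0. Lengths are in mm, angles in rad, forces in N, time in s.
With the tool pointing down it reaches from about 350 to 775 mm from the base axis. Payload 7.3 kg.
Tool frame: the origin (TCP) lies on the centre line of the jaws, within the pads' length; the fingertips stand finger_overhang ahead of it and the grasp point (between the pads) lies 8 mm behind it (finger_overhang is the distance from the TCP to the fingertips, in mm); z points along the fingers, y is the line along which they close (so a half turn about z gives the same grasp; the last joint's range is limited). The gripper opens to 92 mm and grips with 3 to 60 N. Pads are 19 mm wide; open, the fingers measure 130 mm over their backs; the gripper's body (75 mm by 190 mm) begins 47 mm behind the grasp point.
Start: joints at [1.007, 0.342, 1.524, -0, 1.275, -0.146], TCP at [213.007, 479.867, 237.741] pointing down, gripper open.
Joint ranges: [-2.53, 2.53], [-0.77, 2.02], [0.04, 2.7], [-1, 4.14], [0.28, 2.66], [-3.11, 3.11]. Speed limits (rad/s): [2.57, 2.57, 3.14, 3.14, 3.14, 3.14].

### API

Orientations are given as [roll, pitch, yaw] about the fixed x, y, z axes, in that order (R = Rz(yaw) Ry(pitch) Rx(roll)).
In Python, from plant import get_obs, capture, close_job, finger_overhang gives the robot as it stands.
- The arm moves only by the shell command python3 -m inch 'ROWS'. ROWS is JSON, one flat list of numbers, 7 for each row, row after row: the turn, a rotation vector about the tool's x, y, z scaled (see below), then the shift along the tool's x, y, z scaled (see below), then the closure, from -1 (fully open) to 1 (shut). In form: [ax, ay, az, tx, ty, tz, gripper, ax, ay, az, tx, ty, tz, gripper, ...]. A call has 1 to 10 rows; each row shifts and turns the commanded pose from where the row before left it, along the tool's axes as they then stand; what a row does not reach is not made up. The controller multiplies each number of a shift by 0.8 m and each number of a turn by 1.5 rad. A row lasts 1/12 s, in which the tool goes at most 41.7 mm and 7.16 degrees, less where a joint would pass 70% of its speed; a pose out of reach is approached as far as the arm can. A call with a number of a shift or a turn outside -1 to 1 is refused whole. A call with a gripper value outside its range is refused whole. The fingers move at their own pace and stop on an object; the grip force is fixed at half the most. Time passes only in rows, so rows that do not move let the fingers close. It gives the time, the measured TCP pose, the force, the opening and the grip force at its end, in the units of the state.
- get_obs(): the state, without advancing time (a new reading comes with each control period).
- capture(name): name is "scene" or "top" or "wrist"; returns a dict with "image" (400x640x3 uint8, red, green, blue), "mtx" (3x3 intrinsics, pixels), "distortion" ([k1, k2, p1, p2, k3] as OpenCV has them; the pictures are not rectified), "pose" (4x4, takes a point from camera to world coordinates). Camera axes: x right, y up, looking along -z (the intrinsics and any distortion apply to the point x, -y, -z); pixel columns grow to the right and rows downward; lengths in mm; the calibration is good to about 2 mm. A picture is of the moment at which its call begins. There is no depth.
- close_job(): hands the job in; it is judged then, once.
The state is a dict: "time": time; "joint_positions": joint angles; "dq": joint speeds; "tau": joint torques, N m; "tool_pos": TCP position; "tcp_rot": TCP orientation; "contact_force": force on the tool from outside, world axes, zero at the start; "moment": the same for the moment, N m; "grip_width": finger opening in mm; "finger_force": force on a finger pad.
Only numpy, scipy, OpenCV 4.12 (cv2) and the standard library are available. Lean on these libraries where they do the work, as an engineer would, in place of code of your own. Each camera call takes 0.05 s, during which the arm holds its last target. There are 200 camera calls.

### The job

Close up the damp box: press its lid down shut, then set a fingertip in the slot of each of the two quarter-turn cam fasteners on the front deck and turn it, as far as it goes, until its tongue points straight back over the lid edge and locks the lid. Shut the lid before you turn either cam, turn the cams by their slots and not by the tongues, and lift or carry nothing: the lid is not to be raised further, and the ring cutter on the deck, the pot and the jar stay where they stand.

Things in the scene. Friction and masses are not known exactly. Their poses are not given: they have to be found in the camera images.
- damp_box: the damp box for clay work: a low white plastic case fixed to the table, 250 (x, depth) x 340 (y, width) x 70 mm high. Origin at the centre of its underside; +x points to its back (lid hinge), -x to its front, z up. The front 110 mm is a deck, 70 mm above the table, with the two cams; the chamber, with a small pot stored in it, lies behind under the lid. It faces the robot within 0.4 rad
- lid (a joint): opening angle of the lid, rad: 0 = shut, flush with the deck; it starts ajar at 0.28 to 0.5. A stiff hinge along the box's far edge (119 mm behind the box's origin, 70 mm above the table) holds it where it is left; some 2 to 6 N pressed down on it shuts it
- lid_edge (a point): middle of the upper free (front) edge of the lid; shut, it lies 11 mm in front (-x) of the box's origin, 70 mm above the table. The lid is a flat grey plate reaching 130 mm from here back (+x) to the hinge, 322 mm wide (y), 8 mm thick. The frame turns with the lid: x from the edge to the hinge, z normal to its top
- left_cam (a joint): turn of the left quarter-turn cam, rad: 0 = unlocked (tongue points outward, to the box's +y end), 1.57 = fully locked, at its stop (tongue points back over the lid). Seen from above it locks clockwise. Starts between 0 and 0.3. Dry friction of about 0.12 N m, no spring: it stays where it is left. A fingertip swung in an arc about the axis, 20 to 35 mm out, pushes a slot wall and turns it
- left_cam_top (a point): on the axis of the left cam, level with its top, 98 mm above the table; 70 mm to the front (-x) and 88 mm to the +y side of the box's origin. Turns with the cam: y lies along the slot, z up. The cam is a round head, 92 mm across, 28 mm above the deck, cut right across by a straight slot 38 mm wide, 18 mm deep, open at both ends, between two black half-round jaws
- left_tongue_tip (a point): top of the round tip of the steel tongue of the left cam, 24 mm wide, 4 mm thick, underside 4 mm above the deck; it stands out from the head in line with the slot, its tip 80 mm from the cam's axis and 78 mm above the table. The frame turns with the cam; the tongue points along its own +y axis. Not to be pushed itself
- right_cam (a joint): turn of the right quarter-turn cam, rad: 0 = unlocked (tongue points outward, to the box's -y end), 1.57 = fully locked, at its stop (tongue points back over the lid). Seen from above it locks counter-clockwise. Starts between 0 and 0.3. Dry friction of about 0.12 N m, no spring: it stays where it is left. A fingertip swung in an arc about the axis, 20 to 35 mm out, pushes a slot wall and turns it
- right_cam_top (a point): on the axis of the right cam, level with its top, 98 mm above the table; 70 mm to the front (-x) and 88 mm to the -y side of the box's origin. Turns with the cam: y lies along the slot, z up. The cam is a round head, 92 mm across, 28 mm above the deck, cut right across by a straight slot 38 mm wide, 18 mm deep, open at both ends, between two black half-round jaws
- right_tongue_tip (a point): top of the round tip of the steel tongue of the right cam, 24 mm wide, 4 mm thick, underside 4 mm above the deck; it stands out from the head in line with the slot, its tip 80 mm from the cam's axis and 78 mm above the table. The frame turns with the cam; the tongue points along its own -y axis. Not to be pushed itself
- cutter: light ring-shaped cutter, 48 mm across, 22 mm high, standing loose on the deck between the cams; origin at the centre of its underside
- pot: small dark clay pot, 63 mm across, 70 mm high, loose on the table beside the box's left (+y) end; origin at the centre of its underside
- jar: jar with a screwed green lid, 58 mm across, 75 mm high, loose on the table beside the box's right (-y) end; origin at the centre of its underside
Mind the look-alikes: they are no part of the job. What is shaped like the cutter but orange or purple is not meant.

How it is judged (in metres and radians):
On the way:
1. the lid is pressed shut (within 0.03 rad) (value of joint lid below 0.03 rad), for 0.2 s.
At the end, for the whole second after the job is handed in: the lid is shut (joint below 0.03 rad, 4 mm at its free edge), both cams are turned to within 0.15 rad of their stops so that the tongues lie over the lid edge, and the loose things are at rest (value of joint lid below 0.03 rad and value of joint each of left_cam, right_cam above 1.42 rad and linear speed of each of cutter, pot, jar below 0.02 m/s); the robot touches nothing.
It fails at once if a cam is turned past halfway while the lid is not shut (value of joint lid above 0.06 rad and value of joint any of left_cam, right_cam above 0.8 rad).
It fails at once if the lid is lifted further open (value of joint lid above 0.6 rad).
It fails at once if a cam is pushed by its tongue instead of its slot (contact force between any of the fingers, the arm and left_cam_c3 above 3 N or contact force between any of the fingers, the arm and left_cam_c4 above 3 N or contact force between any of the fingers, the arm and right_cam_c3 above 3 N or contact force between any of the fingers, the arm and right_cam_c4 above 3 N).
It fails at once if the ring cutter, the pot or the jar is displaced by more than 30 mm, carried or knocked over (distance of any of cutter, pot, jar from where it was at the start of the episode above 0.03 m or angle between any of cutter, pot, jar's own z axis and vertical above 0.5 rad).
It also fails if it takes over 62 s, if anything falls off the work surface, if the arm or the gripper's body presses on something with over 40 N, if the wrist force passes 120 N, or if a joint passes its speed limit or range.

## Working session

There is one attempt and no reset: what is moved stays moved. The work goes in short steps, Python scripts to look and compute and a shell command to move; the robot and the scene stay as the last step left them, time stands still between calls to the robot, and variables do not carry over. Pictures are saved under pics/ and viewed, at most 10 in all, crops included, and the job is handed in when it is done.

```bash
mkdir -p pics; ls
python3 - <<'E'
from plant import *
import cv2,pickle
o=get_obs();print(o['time'],o['tool_pos'],o['tcp_rot'],o['grip_width'],finger_overhang if not callable(finger_overhang) else finger_overhang())
for n in("scene","top"):
    c=capture(n);pickle.dump(c,open(n+'.pkl','wb'));cv2.imwrite(f'pics/{n}0.png',c['image'][:,:,::-1]);print(c['mtx'],c['distortion'],c['pose'])
E
```

```text
pics
0.0 [212.79623875 479.51785129 237.02889226] [-3.14006570e+00 -2.25128554e-04  2.72376329e+00] 91.7543445880914 11.0
[[392.11417882   0.         313.43523637]
 [  0.         392.11417882 203.67386638]
 [  0.           0.           1.        ]] [-0.00870223  0.          0.          0.          0.        ] [[ 6.75289056e-01  5.42513660e-01 -4.99663507e-01  1.47025191e+02]
 [-7.37358777e-01  5.12137177e-01 -4.40474228e-01 -2.00645815e+02]
 [ 1.69329728e-02  6.65878698e-01  7.45867839e-01  7.46862521e+02]
 [ 0.00000000e+00  0.00000000e+00  0.00000000e+00  1.00000000e+00]]
[[409.72743625   0.         320.1076969 ]
 [  0.         409.72743625 197.64671191]
 [  0.           0.           1.        ]] [-0.09632253  0.          0.          0.          0.        ] [[-1.05689204e-01  9.72855344e-01 -2.05869550e-01  3.22021601e+02]
 [-9.94390516e-01 -1.04264334e-01  1.77890705e-02  1.82271693e+02]
 [-4.15865917e-03  2.06594841e-01  9.78417742e-01  1.15028930e+03]
 [ 0.00000000e+00  0.00000000e+00  0.00000000e+00  1.00000000e+00]]
```

View pics/top0.png

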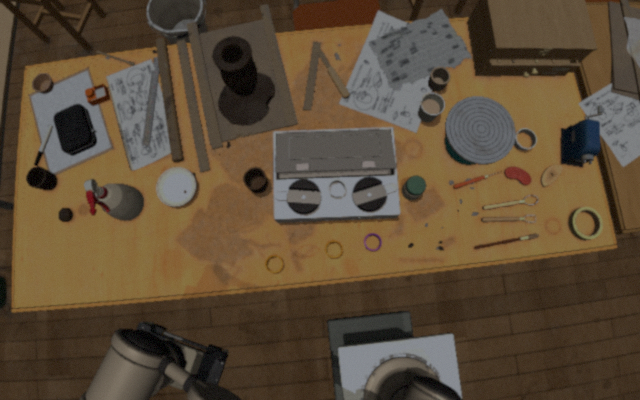

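View pics/scene0.png

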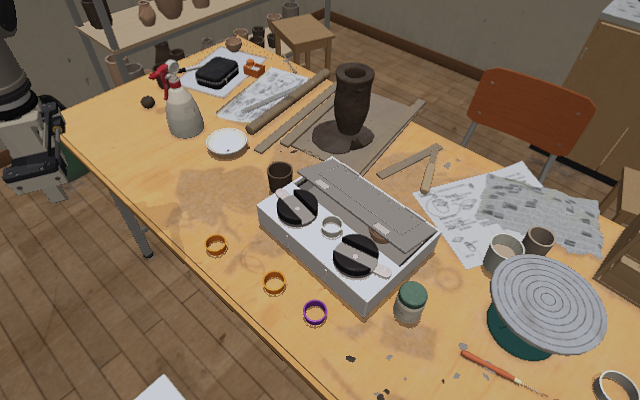

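The top view shows the box at about (337,175), with cams near (304,196) and (370,195) and the cutter at (338,189). The pot is at (256,180), the jar at (415,187). I'll enlarge it for accurate pixels.

Run:
```python
import cv2,pickle,numpy as np
a=pickle.load(open('top.pkl','rb'))['image'][110:235,260:420,::-1]
b=pickle.load(open('scene.pkl','rb'))['image'][145:320,250:450,::-1]
cv2.imwrite('pics/t1.png',cv2.convertScaleAbs(cv2.resize(a,(800,625),interpolation=3)[:600],alpha=1.5))
cv2.imwrite('pics/s1.png',cv2.resize(b,(680,595),interpolation=3))
```

```text
(no output)
```

View pics/t1.png

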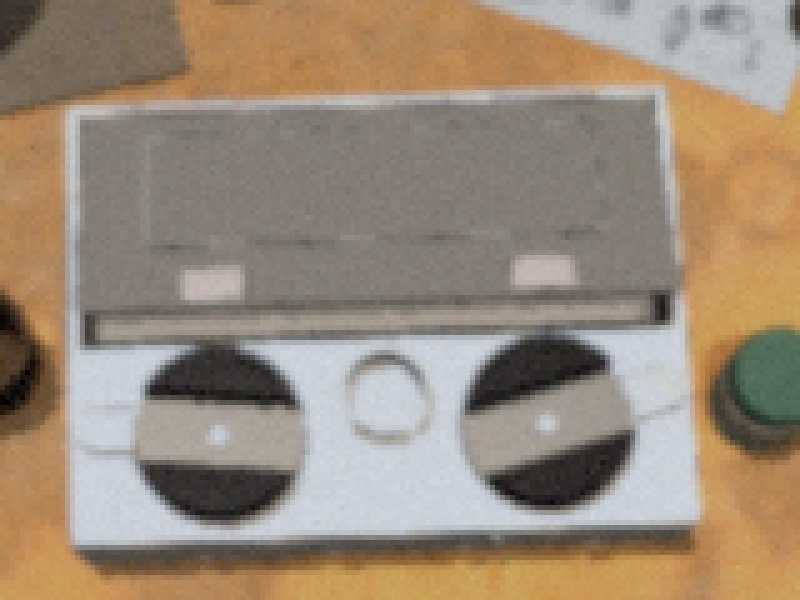

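View pics/s1.png

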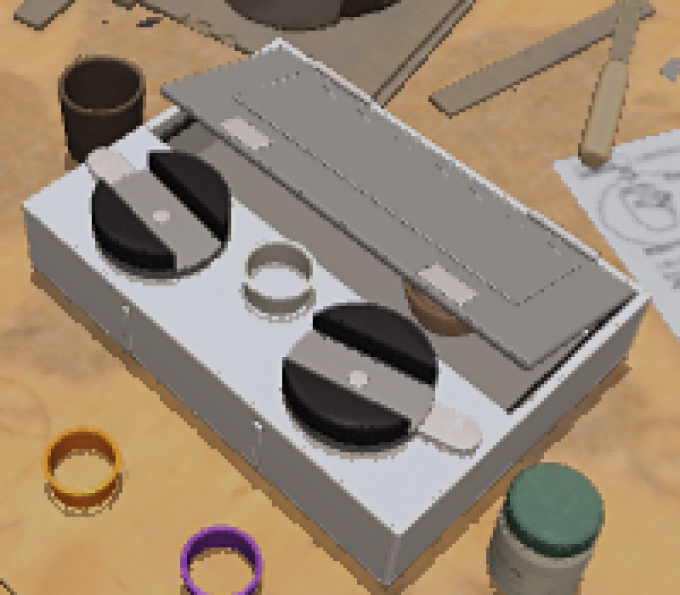

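Deck corners, white axis dots, tongue tips and lid corners are visible in both crops. I'll fit all the parameters at once.

```bash
cat > h.py <<'E'
import cv2,pickle,numpy as np
from scipy.optimize import least_squares
def proj(c,P):
    P=np.atleast_2d(P); T=np.linalg.inv(c['pose']); q=P@T[:3,:3].T+T[:3,3]
    q=q*[1,-1,-1]
    return cv2.projectPoints(q.reshape(-1,1,3),np.zeros(3),np.zeros(3),c['mtx'],np.array(c['distortion']))[0].reshape(-1,2)
def model(p):
    x,y,w,lid,l,r=p
    c,s=np.cos(w),np.sin(w)
    L=[-70,88];R=[-70,-88]
    tl=np.pi/2-l; tr=-np.pi/2+r
    e=[119-130*np.cos(lid),70+130*np.sin(lid)]
    B=np.array([[-125,170,70],[-125,-170,70],[125,-170,70],[125,170,70],[*L,80],[*R,80],
     [L[0]+80*np.cos(tl),L[1]+80*np.sin(tl),78],[R[0]+80*np.cos(tr),R[1]+80*np.sin(tr),78],[e[0],161,e[1]],[e[0],-161,e[1]]],float)
    W=B.copy();W[:,0]=x+c*B[:,0]-s*B[:,1];W[:,1]=y+s*B[:,0]+c*B[:,1]
    return W
E
python3 - <<'E'
from h import *
t,s=[pickle.load(open(n+'.pkl','rb')) for n in('top','scene')]
A=np.array([[75,545],[700,523],[663,90],[68,108],[218,434],[548,424],[80,428],[688,385],[82,312],[680,292]])/5+[260,110]
B=np.array([[25,207],[392,533],[650,295],[280,40],[161,215],[358,379],[93,155],[478,442],[162,92],[530,365]])/3.4+[250,145]
f=lambda p:np.r_[(proj(t,model(p))-A).ravel(),(proj(s,model(p))-B).ravel()]
r=least_squares(f,[550,100,0,.4,.1,.2],x_scale=[10,10,.1,.1,.1,.1],loss='soft_l1')
print(np.round(r.x,3));print(np.round(f(r.x).reshape(2,10,2),1).tolist())
for n,w in zip('edge L R'.split(),[model(r.x)[8:].mean(0),model(r.x)[4],model(r.x)[5]]):print(n,w)
E
```

```text
[ 6.17990e+02  1.14145e+02 -7.00000e-02  2.86000e-01  9.40000e-02
  2.59000e-01]
[[[-1.5, -0.2], [0.4, -0.4], [0.9, -1.5], [-1.1, -1.0], [-0.2, -0.0], [-0.4, -0.4], [-2.3, -0.3], [-0.4, -0.9], [-1.6, -0.5], [0.2, -0.8]], [[-1.9, -0.5], [1.5, 2.8], [1.3, 1.2], [-0.4, -0.3], [-0.3, 1.9], [-0.3, 1.8], [-0.5, -0.4], [0.3, 2.0], [-1.1, -0.6], [-0.2, 2.5]]]
edge [612.29199196 114.5451594  106.70167261]
L [554.32593895 206.83239028  80.        ]
R [541.99712917  31.26473822  80.        ]
```

```bash
cat > d.py <<'E'
import sys,numpy as np
from plant import get_obs
from scipy.spatial.transform import Rotation as R
o=get_obs();r=R.from_euler('xyz',o['tcp_rot']);p=np.array(o['tool_pos'])
print('t',round(o['time'],2),'p',np.round(p,1),'rpy',np.round(o['tcp_rot'],4),'w',round(o['grip_width'],1),'q6',round(o['joint_positions'][5],2),'F',np.round(o['contact_force'],1),'M',np.round(o['moment'],2))
if len(sys.argv)>1:
    x,y,z,w=map(float,sys.argv[1:5]);g=R.from_euler('xyz',[np.pi,0,w])
    print('turn total',np.round((r.inv()*g).as_rotvec()/1.5,4),'(rows>=',np.degrees((r.inv()*g).magnitude())/7.16,')')
    for n,q in(('shift before turn',r),('shift after turn',g)):print(n,np.round(q.inv().apply(np.array([x,y,z])-p)/800,4))
E
python3 -m inch '[0,0,0,-0.047,-0.015,0.005,0.35,0,0,0,-0.047,-0.015,0.005,0.35,0,0,0,-0.047,-0.015,0.005,0.35,0,0,0,-0.047,-0.015,0.005,0.35,0,0,0,-0.047,-0.015,0.005,0.35,0,0,0,-0.047,-0.015,0.005,0.35,0,0,0,-0.047,-0.015,0.005,0.35,0,0,0,-0.047,-0.015,0.005,0.35,0,0,0,-0.047,-0.015,0.005,0.35,0,0,0,-0.047,-0.015,0.005,0.35]'; python3 d.py 628 113.4 150 2.978
```

```text
time: 0.93
tool_pos: [509.0, 216.0, 197.2]
tcp_rot: [-3.141, -0.001, 2.724]
contact_force: [-0.0, 1.3, 0.6]
grip_width: 31.5
finger_force: 0.0
t 0.93 p [509.  216.  197.2] rpy [-3.1413e+00 -6.0000e-04  2.7236e+00] w 31.5 q6 -0.89 F [-0.   1.3  0.6] M [ 0.02 -0.06 -0.01]
turn total [-1.000e-04 -4.000e-04 -1.696e-01] (rows>= 2.035669351891604 )
shift before turn [-0.1881 -0.0568  0.059 ]
shift after turn [-0.1677 -0.1023  0.0591]
```

```bash
python3 -m inch '[0,0,0,-0.047,-0.0142,0.015,0.35,0,0,0,-0.047,-0.0142,0.015,0.35,0,0,0,-0.047,-0.0142,0.015,0.35,0,0,0,-0.047,-0.0142,0.015,0.35,0,0,0,0,0,0,0.35,0,0,0,0,0,0.01,0.35,0,0,0,0,0,0.01,0.35,0,0,0,0,0,0.01,0.35,0,0,0,0,0,0.01,0.35]'; python3 d.py 628 113.4 80 2.978
```

```text
time: 1.68
tool_pos: [626.1, 116.2, 117.2]
tcp_rot: [-3.142, -0.001, 2.725]
contact_force: [-1.3, 0.4, 3.0]
grip_width: 29.8
finger_force: 1.3
t 1.68 p [626.1 116.2 117.2] rpy [-3.1415e+00 -5.0000e-04  2.7253e+00] w 29.8 q6 -1.09 F [-1.3  0.4  3. ] M [ 0.03  0.34 -0.03]
turn total [ 0.     -0.0004 -0.1684] (rows>= 2.0219345564167117 )
shift before turn [-0.0037 -0.0022  0.0465]
shift after turn [-0.003  -0.0031  0.0465]
```

Contact with the lid, so I press on down.

```bash
python3 -m inch '[0,0,0,0,0,0.0065,0.35,0,0,0,0,0,0.0065,0.35,0,0,0,0,0,0.0065,0.35,0,0,0,0,0,0.0065,0.35,0,0,0,0,0,0.0065,0.35,0,0,0,0,0,0.0065,0.35,0,0,0,0,0,0.0065,0.35,0,0,0,0,0,0,0.35]'; python3 d.py 628 113.4 80 2.978
```

```text
time: 2.35
tool_pos: [627.2, 115.1, 81.4]
tcp_rot: [3.141, 0.001, 2.724]
contact_force: [0.1, -0.7, 0.5]
grip_width: 29.8
finger_force: 0.0
t 2.35 p [627.2 115.1  81.4] rpy [3.1412e+00 6.0000e-04 2.7238e+00] w 29.8 q6 -1.09 F [ 0.1 -0.7  0.5] M [-0.01 -0.03 -0.05]
turn total [ 0.0002  0.0004 -0.1695] (rows>= 2.0340368956298316 )
shift before turn [-0.0017 -0.0015  0.0018]
shift after turn [-0.0013 -0.0019  0.0018]
```

```bash
python3 -m inch '[0,0,0,0,0,0.002,0.35,0,0,0,0,0,0.002,0.35,0,0,0,0,0,0.001,0.35,0,0,0,0,0,0,0.35,0,0,0,0,0,0,0.35]'
```

```text
time: 2.77
tool_pos: [627.4, 115.1, 81.1]
tcp_rot: [3.14, 0.002, 2.724]
contact_force: [-10.2, -1.1, 25.4]
grip_width: 29.8
finger_force: 12.6
```

Firm stop at 25 N, so the lid is shut. Next I lift and go to a point above the left cam.

```bash
python3 -m inch '[0,0,0,0,0,-0.02,0.35,0,0,0,0,0,-0.05,0.35,0,0,0,0,0,-0.05,0.35,0,0,-0.057,0,0,0,0.35,0,0,-0.057,0,0,0,0.35,0,0,-0.056,0,0,0,0.35,0,0,0,0,0,0,0.35]'; python3 d.py 554.3 206.8 180 2.978
```

```text
time: 3.35
tool_pos: [627.1, 114.9, 173.1]
tcp_rot: [-3.142, 0.0, 2.982]
contact_force: [0.5, 0.0, 0.3]
grip_width: 29.7
finger_force: 0.0
t 3.35 p [627.1 114.9 173.1] rpy [-3.1416e+00  4.0000e-04  2.9817e+00] w 29.7 q6 -1.35 F [0.5 0.  0.3] M [0.   0.01 0.05]
turn total [-0.      0.0003  0.0024] (rows>= 0.02944142014511934 )
shift before turn [ 0.1082  0.0989 -0.0087]
shift after turn [ 0.1085  0.0985 -0.0087]
```

```bash
python3 -m inch '[0,0,0,0.036,0.033,-0.003,0.35,0,0,0,0.036,0.033,-0.003,0.35,0,0,0,0.036,0.033,-0.003,0.35,0,0,0,0,0,0,0.35,0,0,0,0,0,0,0.35]'
python3 - <<'E'
from h import *
from plant import *
c=capture('wrist');pickle.dump(c,open('w.pkl','wb'))
t=capture('top');pickle.dump(t,open('t2.pkl','wb'))
im=c['image'][:,:,::-1].copy()
W=model([618,114.1,-.07,0,.094,.259])
P=proj(c,W);print(np.round(P,1).tolist(), c['pose'][:3,3])
for p in P[4:8]:
    if abs(p).max()<1000: cv2.circle(im,tuple(int(v) for v in p),4,(0,0,255),1)
a=cv2.resize(t['image'][120:230,265:405,::-1],(509,400),interpolation=3)
cv2.imwrite('pics/w1.png',cv2.convertScaleAbs(im,alpha=1.2))
cv2.imwrite('pics/t2.png',cv2.convertScaleAbs(a,alpha=1.5))
E
python3 d.py
```

```text
time: 3.77
tool_pos: [553.7, 208.8, 180.6]
tcp_rot: [3.141, 0.0, 2.98]
contact_force: [0.7, -0.5, 0.4]
grip_width: 29.9
finger_force: 0.0
[[420.8, 129.3], [15.0, 170.5], [98.4, 404.1], [423.3, 384.7], [323.5, 209.1], [113.2, 227.7], [422.2, 208.5], [39.4, 256.0], [412.7, 262.7], [64.0, 290.0]] [484.2034249  220.38775919 326.38745757]
t 3.87 p [555.1 206.9 180.3] rpy [-3.1414e+00  5.0000e-04  2.9776e+00] w 29.9 q6 -1.18 F [-0.5  0.1  0.2] M [0.04 0.   0.02]
```

View pics/w1.png

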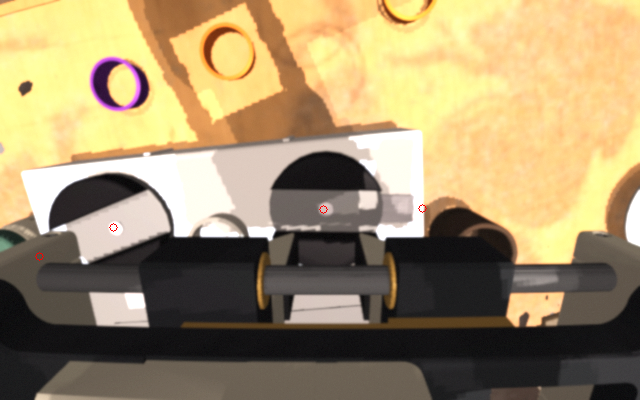

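The wrist view confirms the fit: the right axis dot at (116,229) against a predicted (113,228), with the left slot centred on (325,209) and lined up with the fingers. I'll lower into the left slot.

```bash
python3 -m inch '[0,0,0,0,0,0.04,0.35,0,0,0,0,0,0.03,0.35,0,0,0,0,0,0.015,0.35,0,0,0,0,0,0.015,0.35,0,0,0,0,0,0.006,0.35,0,0,0,0,0,0,0.35]'; python3 d.py 555 207 95 1.2
```

```text
time: 4.37
tool_pos: [554.6, 206.0, 94.1]
tcp_rot: [-3.141, -0.002, 2.976]
contact_force: [0.2, -0.4, 0.6]
grip_width: 29.9
finger_force: 0.0
t 4.37 p [554.6 206.   94.1] rpy [-3.1405e+00 -2.4000e-03  2.9765e+00] w 29.9 q6 -1.18 F [ 0.2 -0.4  0.6] M [-0.03 -0.    0.01]
turn total [-1.9000e-03 -5.0000e-04  1.1843e+00] (rows>= 14.215689459321037 )
shift before turn [-0.0003  0.0014 -0.0011]
shift after turn [ 0.0014 -0.     -0.0011]
```

```bash
python3 -m inch '[0,0,0.06,0,0,0,0.35,0,0,0.06,0,0,0,0.35,0,0,0.06,0,0,0,0.35,0,0,0.06,0,0,0,0.35,0,0,0.06,0,0,0,0.35,0,0,0.06,0,0,0,0.35,0,0,0.06,0,0,0,0.35,0,0,0.06,0,0,0,0.35,0,0,0.06,0,0,0,0.35,0,0,0.06,0,0,0,0.35]'; python3 d.py 555 207 95 1.2;python3 -m inch '[0,0,0.06,0,0,0,0.35,0,0,0.06,0,0,0,0.35,0,0,0.06,0,0,0,0.35,0,0,0.06,0,0,0,0.35,0,0,0.06,0,0,0,0.35,0,0,0.06,0,0,0,0.35,0,0,0.06,0,0,0,0.35,0,0,0,0,0,0,0.35]'; python3 d.py 555 207 95 1.2
```

```text
time: 5.2
tool_pos: [554.7, 207.5, 96.7]
tcp_rot: [3.141, -0.001, 2.074]
contact_force: [-2.2, 3.4, 1.1]
grip_width: 30.2
finger_force: 2.7
t 5.2 p [554.7 207.5  96.7] rpy [ 3.1409e+00 -1.0000e-03  2.0735e+00] w 30.2 q6 -0.28 F [-2.2  3.4  1.1] M [0.49 0.52 0.19]
turn total [ 1.000e-04 -8.000e-04  5.823e-01] (rows>= 6.990031465297395 )
shift before turn [-0.0008  0.      0.0021]
shift after turn [-0.0005  0.0006  0.0021]
time: 5.87
tool_pos: [554.5, 207.8, 96.7]
tcp_rot: [-3.141, -0.002, 1.443]
contact_force: [-3.6, 4.2, 1.0]
grip_width: 29.7
finger_force: 2.2
t 5.87 p [554.5 207.8  96.7] rpy [-3.1413e+00 -1.6000e-03  1.4431e+00] w 29.7 q6 0.36 F [-3.6  4.2  1. ] M [0.52 0.57 0.05]
turn total [-0.0004 -0.001   0.1621] (rows>= 1.9453420270084296 )
shift before turn [-0.0009  0.0007  0.0021]
shift after turn [-0.0007  0.0009  0.0021]
```

```bash
python3 -m inch '[0,0,0.05,0,0,0,0.35,0,0,0.05,0,0,0,0.35,0,0,0.05,0,0,0,0.35,0,0,0,0,0,0,0.35]'; python3 d.py;python3 -m inch '[0,0,0.02,0,0,0,0.35,0,0,0,0,0,0,0.35]'; python3 d.py;python3 -m inch '[0,0,0.02,0,0,0,0.35,0,0,0,0,0,0,0.35]'; python3 d.py
```

```text
time: 6.2
tool_pos: [554.6, 208.0, 96.7]
tcp_rot: [-3.141, -0.002, 1.219]
contact_force: [-3.5, 4.9, 0.9]
grip_width: 30.1
finger_force: 2.4
t 6.2 p [554.6 208.   96.7] rpy [-3.1411e+00 -1.8000e-03  1.2189e+00] w 30.1 q6 0.58 F [-3.5  4.9  0.9] M [0.6  0.61 0.01]
time: 6.37
tool_pos: [554.7, 208.0, 96.7]
tcp_rot: [-3.141, -0.002, 1.191]
contact_force: [-2.7, 4.7, 0.5]
grip_width: 30.0
finger_force: 3.0
t 6.37 p [554.7 208.   96.7] rpy [-3.1411e+00 -1.9000e-03  1.1914e+00] w 30.0 q6 0.61 F [-2.7  4.7  0.5] M [0.7  0.57 0.06]
time: 6.53
tool_pos: [554.7, 208.0, 96.7]
tcp_rot: [-3.141, -0.002, 1.161]
contact_force: [-3.2, 5.6, 0.5]
grip_width: 30.2
finger_force: 3.3
t 6.53 p [554.7 208.   96.7] rpy [-3.1411e+00 -2.0000e-03  1.1614e+00] w 30.2 q6 0.64 F [-3.2  5.6  0.5] M [0.73 0.55 0.11]
```

```bash
python3 -m inch '[0,0,0.03,0,0,0,0.35,0,0,0,0,0,0,0.35]'; python3 d.py;python3 -m inch '[0,0,0.03,0,0,0,0.35,0,0,0,0,0,0,0.35]'; python3 d.py
python3 - <<'E'
from h import *
from plant import *
c=capture('top');a=c['image'][120:230,265:405,::-1]
b=capture('scene')['image'][145:320,250:450,::-1]
a=cv2.convertScaleAbs(cv2.resize(a,(400,314),interpolation=3),alpha=1.5);b=cv2.resize(b,(400,350))
cv2.imwrite('pics/t3.png',np.hstack([cv2.copyMakeBorder(a,0,36,0,0,0),b]))
E
```

```text
time: 6.7
tool_pos: [555.0, 208.2, 96.8]
tcp_rot: [3.141, -0.002, 1.117]
contact_force: [-2.2, 5.7, 0.9]
grip_width: 29.9
finger_force: 13.4
t 6.7 p [555.  208.2  96.8] rpy [ 3.1414e+00 -2.3000e-03  1.1173e+00] w 29.9 q6 0.68 F [-2.2  5.7  0.9] M [0.93 0.47 0.77]
time: 6.87
tool_pos: [555.2, 208.2, 97.1]
tcp_rot: [3.141, -0.002, 1.074]
contact_force: [-1.2, 5.6, 2.3]
grip_width: 29.4
finger_force: 28.4
t 6.87 p [555.2 208.2  97.1] rpy [ 3.1406e+00 -2.2000e-03  1.0744e+00] w 29.4 q6 0.72 F [-1.2  5.6  2.3] M [0.95 0.46 1.66]
```

View pics/t3.png

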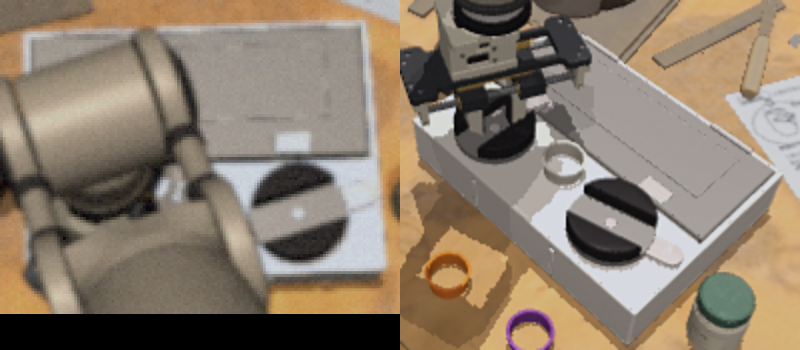

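The moment jumped to 1.7 N m, so the left cam is on its stop; the picture shows the lid flat. I'll back off, lift and go to the right cam.

```bash
python3 -m inch '[0,0,-0.08,0,0,0,0.35,0,0,-0.08,0,0,0,0.35,0,0,-0.04,0,0,0,0.35,0,0,0,0,0,-0.02,0.35,0,0,0,0,0,-0.04,0.35,0,0,0,0,0,-0.04,0.35,0,0,0,0,0,0,0.35]'; python3 d.py 542 31.3 165 0.189
```

```text
time: 7.55
tool_pos: [558.5, 207.6, 183.4]
tcp_rot: [3.13, -0.005, 1.373]
contact_force: [0.8, 0.5, 1.2]
grip_width: 29.8
finger_force: 0.0
t 7.55 p [558.5 207.6 183.4] rpy [ 3.1296 -0.0055  1.3726] w 29.8 q6 0.43 F [0.8 0.5 1.2] M [-0.08  0.01  0.01]
turn total [ 0.0049 -0.0079  0.7891] (rows>= 9.471935568349311 )
shift before turn [-0.2202  0.0229  0.022 ]
shift after turn [-0.0616  0.2125  0.023 ]
```

```bash
python3 -m inch '[0,0,0,-0.044,0.0046,0,0.35,0,0,0,-0.044,0.0046,0,0.35,0,0,0,-0.044,0.0046,0,0.35,0,0,0,-0.044,0.0046,0,0.35,0,0,0,-0.044,0.0046,0,0.35]'; python3 -m inch '[0,0,0.079,0,0,0,0.35,0,0,0.079,0,0,0,0.35,0,0,0.079,0,0,0,0.35,0,0,0.079,0,0,0,0.35,0,0,0.079,0,0,0,0.35,0,0,0.079,0,0,0,0.35,0,0,0.079,0,0,0,0.35,0,0,0.079,0,0,0,0.35,0,0,0.079,0,0,0,0.35,0,0,0.079,0,0,0,0.35]'; python3 d.py 542 31.3 165 0.189
python3 - <<'E'
from h import *
from plant import *
c=capture('wrist');im=c['image'][:,:,::-1].copy()
W=model([618,114.1,-.07,0,1.57,.259])
for p in proj(c,W)[4:8]:
    print(p)
    if abs(p).max()<1000: cv2.circle(im,tuple(int(v) for v in p),4,(0,0,255),1)
cv2.imwrite('pics/w2.png',im)
E
```

```text
time: 7.97
tool_pos: [538.5, 29.0, 176.7]
tcp_rot: [3.139, -0.0, 1.373]
contact_force: [0.5, -0.7, 1.0]
grip_width: 30.3
finger_force: 0.0
time: 8.8
tool_pos: [538.9, 30.4, 176.7]
tcp_rot: [3.141, -0.002, 0.182]
contact_force: [0.6, 0.2, -0.0]
grip_width: 29.7
finger_force: 0.0
t 8.8 p [538.9  30.4 176.7] rpy [ 3.141e+00 -2.000e-03  1.817e-01] w 29.7 q6 1.3 F [ 0.6  0.2 -0. ] M [-0.07  0.16 -0.03]
turn total [ 0.0004 -0.0013 -0.0049] (rows>= 0.06085552325840534 )
shift before turn [ 0.004  -0.0004  0.0146]
shift after turn [ 0.0041 -0.0004  0.0146]
[105.08294814 149.22893902]
[326.63973253 204.08003698]
[117.03336475  40.52279007]
[427.30527847 202.63221461]
```

View pics/w2.png

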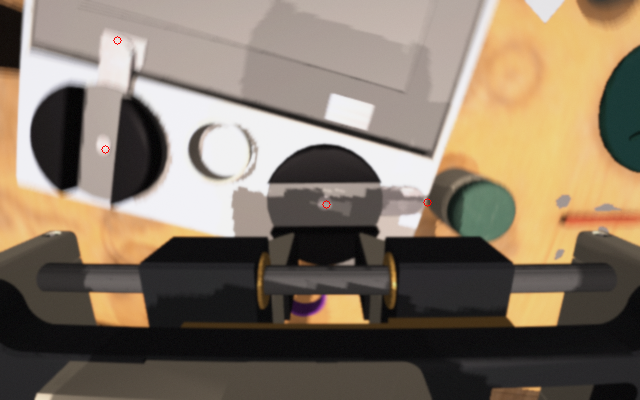

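The left cam is locked: its tongue tip at (117,40) lies exactly where predicted, over the lid. The right slot is centred at (326,203) and aligned, so I'll lower and turn counter-clockwise.

```bash
python3 -m inch '[0,0,0,0.004,0,0.03,0.35,0,0,0,0,0,0.03,0.35,0,0,0,0,0,0.02,0.35,0,0,0,0,0,0.015,0.35,0,0,0,0,0,0.006,0.35,0,0,0,0,0,0,0.35]'; python3 d.py 542 31.3 95 0.189
```

```text
time: 9.35
tool_pos: [541.1, 31.3, 94.4]
tcp_rot: [-3.141, 0.001, 0.19]
contact_force: [0.1, 0.5, -0.0]
grip_width: 29.8
finger_force: 0.0
t 9.35 p [541.1  31.3  94.4] rpy [-3.1413e+00  1.1000e-03  1.8990e-01] w 29.8 q6 1.3 F [ 0.1  0.5 -0. ] M [-0.04  0.2  -0.06]
turn total [-0.0002  0.0007  0.0006] (rows>= 0.011445522729584455 )
shift before turn [ 0.001   0.0002 -0.0008]
shift after turn [ 0.0011  0.0002 -0.0008]
```

```bash
python3 -m inch '[0,0,-0.06,0,0,0,0.35,0,0,-0.06,0,0,0,0.35,0,0,-0.06,0,0,0,0.35,0,0,-0.06,0,0,0,0.35,0,0,-0.06,0,0,0,0.35,0,0,-0.06,0,0,0,0.35,0,0,-0.06,0,0,0,0.35,0,0,-0.06,0,0,0,0.35,0,0,-0.06,0,0,0,0.35,0,0,-0.06,0,0,0,0.35]'; python3 d.py ;python3 -m inch '[0,0,-0.06,0,0,0,0.35,0,0,-0.06,0,0,0,0.35,0,0,-0.06,0,0,0,0.35,0,0,-0.06,0,0,0,0.35,0,0,-0.06,0,0,0,0.35,0,0,-0.06,0,0,0,0.35,0,0,-0.06,0,0,0,0.35,0,0,0,0,0,0,0.35]'; python3 d.py
```

```text
time: 10.18
tool_pos: [543.5, 32.0, 96.8]
tcp_rot: [3.137, -0.003, 1.094]
contact_force: [3.3, 3.2, -0.2]
grip_width: 29.9
finger_force: 2.6
t 10.18 p [543.5  32.   96.8] rpy [ 3.137  -0.0033  1.0936] w 29.9 q6 0.39 F [ 3.3  3.2 -0.2] M [ 0.5  -0.45 -0.14]
time: 10.85
tool_pos: [543.5, 32.3, 96.8]
tcp_rot: [3.136, -0.0, 1.724]
contact_force: [3.3, 4.1, -0.2]
grip_width: 29.5
finger_force: 2.0
t 10.85 p [543.5  32.3  96.8] rpy [ 3.1358e+00 -3.0000e-04  1.7241e+00] w 29.5 q6 -0.24 F [ 3.3  4.1 -0.2] M [ 0.6  -0.5  -0.05]
```

```bash
python3 -m inch '[0,0,-0.04,0,0,0,0.35,0,0,-0.03,0,0,0,0.35,0,0,0,0,0,0,0.35]'; python3 d.py;python3 -m inch '[0,0,-0.03,0,0,0,0.35,0,0,0,0,0,0,0.35]'; python3 d.py;python3 -m inch '[0,0,-0.03,0,0,0,0.35,0,0,0,0,0,0,0.35]'; python3 d.py
```

```text
time: 11.1
tool_pos: [543.4, 32.4, 96.8]
tcp_rot: [3.136, 0.0, 1.827]
contact_force: [2.6, 4.0, 0.1]
grip_width: 29.8
finger_force: 2.5
t 11.1 p [543.4  32.4  96.8] rpy [3.1359e+00 1.0000e-04 1.8267e+00] w 29.8 q6 -0.34 F [2.6 4.  0.1] M [ 0.7  -0.52 -0.09]
time: 11.27
tool_pos: [543.3, 32.6, 96.8]
tcp_rot: [3.136, -0.0, 1.871]
contact_force: [2.9, 4.6, -0.2]
grip_width: 29.7
finger_force: 7.6
t 11.27 p [543.3  32.6  96.8] rpy [ 3.1360e+00 -3.0000e-04  1.8706e+00] w 29.7 q6 -0.38 F [ 2.9  4.6 -0.2] M [ 0.89 -0.41 -0.4 ]
time: 11.43
tool_pos: [543.2, 32.6, 96.9]
tcp_rot: [3.136, -0.001, 1.913]
contact_force: [2.1, 5.7, 2.4]
grip_width: 30.0
finger_force: 20.9
t 11.43 p [543.2  32.6  96.9] rpy [ 3.1360e+00 -8.0000e-04  1.9134e+00] w 30.0 q6 -0.43 F [2.1 5.7 2.4] M [ 0.92 -0.24 -1.32]
```

The right cam is on its stop. I'll back off, lift, retreat toward the robot and look.

```bash
python3 -m inch '[0,0,0.08,0,0,0,0.35,0,0,0.08,0,0,0,0.35,0,0,0.04,0,0,0,0.35,0,0,0,0,0,-0.02,0.35,0,0,0,0,0,-0.04,0.35,0,0,0,0,0,-0.05,0.35,0,0,0,0,0,-0.05,0.35,0,0,0,0,0.045,0,0.35,0,0,0,0,0.045,0,0.35,0,0,0,0,0,0,0.35]'; python3 d.py
python3 - <<'E'
from h import *
from plant import *
c=capture('top');a=c['image'][110:235,240:440,::-1]
b=capture('scene')['image'][145:320,250:450,::-1]
a=cv2.convertScaleAbs(cv2.resize(a,(400,250),interpolation=3),alpha=1.5);b=cv2.resize(b,(400,350))
cv2.imwrite('pics/t4.png',np.hstack([cv2.copyMakeBorder(a,0,100,0,0,0),b]))
E
```

```text
time: 12.27
tool_pos: [618.4, 34.3, 224.3]
tcp_rot: [3.135, 0.001, 1.614]
contact_force: [-2.1, 0.5, -1.2]
grip_width: 29.8
finger_force: 0.0
t 12.27 p [618.4  34.3 224.3] rpy [3.1349e+00 5.0000e-04 1.6144e+00] w 29.8 q6 -0.11 F [-2.1  0.5 -1.2] M [-0.14  0.14 -0.02]
```

View pics/t4.png

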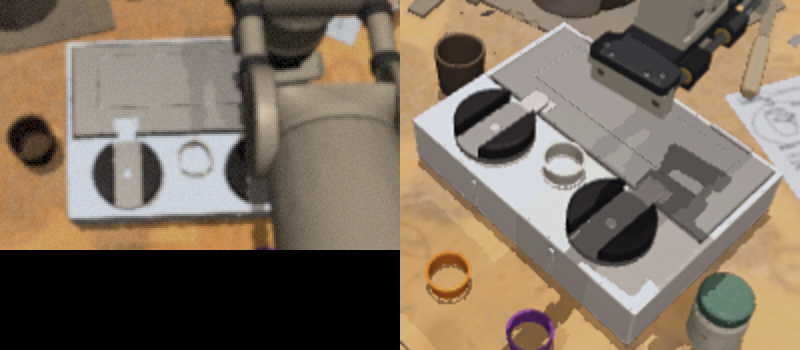

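Both tongues lie straight back over the shut lid (scene crop, tips near (540,100) and (655,188)). Cutter, pot and jar are where they stood, and the gripper is clear of everything at z = 224.

```bash
python3 -m inch '[0,0,0,0,0,0,0.35,0,0,0,0,0,0,0.35,0,0,0,0,0,0,0.35]'; python3 -c "
from plant import *
print(close_job())"
```

```text
time: 12.62
tool_pos: [612.5, 34.7, 223.6]
tcp_rot: [3.141, -0.0, 1.614]
contact_force: [0.2, 0.9, -0.1]
grip_width: 29.8
finger_force: 0.0
the job is handed in; nothing more can be done
None
```

I pressed the lid shut, then turned both cams to their stops by their slots, left the cutter, pot and jar where they stood, and handed the job in at 12.6 s; no verdict came back.

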